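# Raise a board support to the next hole until its sprung button clicks

## Robot

A 6-joint arm with a two-finger parallel gripper is mounted at the origin on the work surface. World frame = base frame: x ahead of the robot, y to its left, z up, the work surface at z = 0. Lengths are in m, angles in rad, forces in N, time in s.
With the tool pointing down it reaches from about 0.375 to 0.925 m from the base axis. Payload 5.7 kg.
Tool frame: the origin (TCP) lies at the very end of the fingers, on their centre line; the grasp point (between the pads) lies 19 mm behind it (r.hold_point_z is the distance from the TCP to the grasp point, in m); z points along the fingers, y is the line along which they close (so a half turn about z gives the same grasp; the last joint's range is limited). The gripper opens to 85 mm and grips with 20 to 120 N. Pads are 22 mm wide; open, the fingers measure 114 mm over their backs; the gripper's body (76 mm by 85 mm) begins 54 mm behind the grasp point. The pads swing forward as they close: fully open they stand 13 mm farther back than shut.
Start: joints at [-1.252, 0.359, 1.51, -0, 1.272, -0.115], TCP at [0.252, -0.544, 0.231] pointing down, gripper open.
Joint ranges: [-2.97, 2.97], [-1.01, 2.36], [0.21, 2.38], [-0.96, 4.11], [0.2, 2.71], [-2.98, 2.98]. Speed limits (rad/s): [2.39, 2.39, 3.14, 3.14, 3.14, 3.14].

## Interface

Orientations are given as a rotation vector (axis times angle).
In Python, from workcell import r gives the robot as it stands. The module is installed in compiled form; this text tells all that it offers.
- The arm moves only by the shell command python3 -m pendant 'ROWS' [OPENING] [FORCE]. ROWS is JSON, one flat list of numbers, 4 for each row, row after row: the shift along the world's x, y, z in m, then the turn about the world's z in degrees. In form: [x, y, z, spin, x, y, z, spin, ...]. A call has 1 to 8 rows; each row is the pose to reach, as a shift and turn from the pose commanded when the call began; what a row does not reach only later rows make up. A row lasts 1/10 s, in which the tool goes at most 50 mm and 8.59 degrees, less where a joint would pass 70% of its speed; a pose out of reach is approached as far as the arm can. A call with a gripper value outside its range is refused whole. OPENING is the finger opening in m, from 0 to 0.0854, set as the call begins (- or left out, the last holds). The fingers move at their own pace and stop on an object; FORCE is the grip in N (left out, the last holds). Time passes only in rows, so rows that repeat a pose let the fingers close. It gives the time, the measured TCP pose, the force, the opening and the grip force at its end, in the units of the state.
- r.state(): the state, without advancing time (a new reading comes with each control period).
- r.camera(name): name is "side" or "top" or "wrist"; returns a dict with "frame" (384x512x3 uint8, blue, green, red), "range_z" (384x512 float32, m along the optical axis (not along the pixel's ray), 0 where there is no reading), "vfov" (degrees; the focal length in pixels is half the picture's height over the tangent of half this angle, whatever the lens; pixels are square), "cx", "cy" (the principal point, pixels), "position" and "rotation" of the camera in the world. Camera axes: x right, y up, looking along -z (the intrinsics and any distortion apply to the point x, -y, -z); pixel columns grow to the right and rows downward; lengths in m; the calibration is good to about 2 mm. The wrist camera is an equidistant fisheye: a pixel r from the principal point sees the ray r / f radians off the axis. A picture is of the moment at which its call begins.
- r.job_done(): hands the job in; it is judged then, once.
The state is a dict: "clock": time; "joint_pos": joint angles; "qd": joint speeds; "tau": joint torques, N m; "tool_pos": TCP position; "tool_rot": TCP orientation; "ft_force": force on the tool from outside, world axes, zero at the start; "ft_torque": the same for the moment, N m; "grip_width": finger opening in m; "grasp_force": force on a finger pad.
Only numpy, scipy, OpenCV 4.12 (cv2) and the standard library are available. Lean on these libraries where they do the work, as an engineer would, in place of code of your own. Each camera call takes 0.05 s, during which the arm holds its last target. There are 200 camera calls.

## Task

Of the two board supports on the bench, one stands a hole lower than its mate: pinch in its sprung button, slide the sleeve up until the button pops out through the next hole, and stop as you feel it catch, without forcing it. Let go, then lean on the middle of its head with about 15 N (never more than 30 N) to make sure that the button carries it. Take your hand away and leave the other things on the bench where they are.

Things in the scene. Friction and masses are not known exactly. Their poses are not given: they have to be found in the camera images.
- support: the low support, bolted to the bench (fixed): steel foot plate 120 x 150 x 10 mm (x, y, z) with an upright inner tube. Origin on the bench under the tube's axis, z up; the button looks along its +x, the T-head lies along its y. The mate looks the same but stands one hole higher
- sleeve: square matt aluminium tube 34 x 34 mm, not slippery, sliding over the inner tube, 120 mm long, 0.35 kg, under a T-head 34 mm wide (x), 130 long (y), 16 high. +x face: three 16 mm holes in a column, 3 to 5 cm apart; at first the button stands in the topmost, the next is the one below it. -x face blank. Both faces are free to be gripped. Origin on the bench under its axis while sleeve_slide is 0
- sleeve_slide (a joint): how far the sleeve is raised (m): about 0 at the start (1.5 mm of play in the hole either way), growing as it goes up, travel 76 mm. Tube friction is about 5 N, so the sleeve stays where it is left
- button: domed steel button 13 mm across on the inner tube, always 120 mm above the bench (at first 38 mm below the head's top); origin on the tube's axis at that height. Pinched with one finger on it and the other on the sleeve's blank face, it goes in flush while the same fingers grip the sleeve; raising the sleeve then slips it under the wall (10 to 20 N, then about 9 N)
- button_tip (a point): the tip of the button's dome, 5 mm proud of the sleeve's face when out. Fingers in front of the next hole as it comes up would hold the button in; up to 20 mm of finger below the first hole is clear of it
- button_press (a joint): how far the button is pressed in (m), spring 3 to 6 N: 0 right out, 0.005 flush with the sleeve's face, about 0.007 under the sleeve's wall, where it rides until a hole comes. A grip of 20 to 30 N presses it in and holds the sleeve
- head_top (a point): middle of the T-head's rubber top, on the tube's axis; 158 mm above the bench at the start
- mate: the other support (fixed), already a hole higher; same foot, nothing to be done to it
- battery: bystander: spare battery pack 116 x 74 x 60 mm; origin under its middle
- guide_ring: bystander: flat black template ring, 110 mm outside, 84 mm inside, 6 mm thick; origin under its middle
- clamp: bystander: screw clamp lying flat, bar 300 mm long along its x, wooden handle; origin under its middle
- screwdriver: bystander: screwdriver lying along its x; origin under its middle
- batten: bystander: white-faced board strip 45 x 420 x 20 mm (x, y, z), waiting to be laid on the supports; origin under its middle
- screw_jar: bystander: jar of screws, 68 mm across, 85 mm tall; origin under its middle
- sanding_block: bystander: hand sanding block 125 x 70 x 44 mm; origin under its middle

How it is judged:
On the way, in this order (a step that is already met when the one before it is completed fails the run):
1. the button is pinched in and the sleeve has been raised off its first hole (value of joint button_press above 0.0055 m and value of joint sleeve_slide above 0.008 m), for 0.05 s.
2. the button has popped out through the next hole (value of joint sleeve_slide between 0.02 and 0.05 m and value of joint button_press below 0.0015 m), for 0.2 s.
3. the head is leaned on from above, so that the button carries more than 6 N (all of step 2 and z of the grasp point in the frame of head_top above 0.005 m and contact force between button and sleeve above 6 N), for 0.1 s.
At the end, for the whole second after the job is handed in: The low support's sleeve stands one hole higher than at the start, with the button right out (within 1.5 mm) through its second hole; the head has been pressed down onto the button with more than 6 N; the sleeve is at rest and let go (all of step 2 and linear speed of sleeve below 0.005 m/s and contact force between the fingers and sleeve below 0.1 N); the robot touches nothing.
It fails at once if the latch is forced: more than 30 N between the button and the sleeve (contact force between button and sleeve above 30 N).
It fails at once if another thing on the bench is shoved (moved more than 30 mm) (distance of any of battery, guide_ring, clamp, screwdriver, batten, screw_jar, sanding_block from where it was at the start of the episode above 0.03 m).
It also fails if it takes over 51 s, if anything falls off the work surface, if the arm or the gripper's body presses on something with over 40 N, if the wrist force passes 120 N, or if a joint passes its speed limit or range.

## Working session

There is one attempt and no reset: what is moved stays moved. The work goes in short steps, Python scripts to look and compute and a shell command to move; the robot and the scene stay as the last step left them, time stands still between calls to the robot, and variables do not carry over. Pictures are saved under pics/ and viewed, at most 10 in all, crops included, and the job is handed in when it is done.

```bash
mkdir -p pics; cat > h.py <<'E'
import numpy as np, cv2
from workcell import r
def pts(c):
    h,w=c["range_z"].shape; f=h/2/np.tan(np.radians(c["vfov"])/2)
    u,v=np.meshgrid(np.arange(w),np.arange(h)); z=c["range_z"]
    p=np.stack([(u-c["cx"])/f*z,-(v-c["cy"])/f*z,-z],-1)
    R=np.array(c["rotation"]); R=R if R.shape==(3,3) else cv2.Rodrigues(R)[0]
    return p@R.T+np.array(c["position"])
E
python3 - <<'E'
from h import *
for n in("side","top"):
    c=r.camera(n); cv2.imwrite(f"pics/{n}.png",c["frame"]); np.save(f"pics/{n}.npy",pts(c))
    print(n,c["vfov"],c["position"],c["rotation"])
print(r.state()); print(r.hold_point_z)
E
```

```text
side 57.57204266381127 [0.53516747 0.72270006 0.59345763] [ 0.05720791 -1.3857606  -2.73114552]
top 55.01362123189828 [0.45662178 0.0958481  1.18066048] [ 0.10090689 -0.0989262  -1.54193195]
{'clock': 0.1, 'joint_pos': array([-1.25208477e+00,  3.59488683e-01,  1.51131105e+00, -6.09162200e-06,
        1.27252272e+00, -1.15093958e-01]), 'qd': array([-0.00043768,  0.00150832, -0.00195205,  0.00055619, -0.00025564,
       -0.00116709]), 'tau': array([ 4.57119640e-04, -5.28651917e+01, -2.79348922e+01, -1.19616443e-04,
        4.98175577e-03,  2.13559815e-05]), 'tool_pos': array([ 0.2519969 , -0.54383963,  0.23050949]), 'tool_rot': array([-3.06630042e+00, -6.75722101e-01,  2.85093596e-04]), 'ft_force': array([ 0.22319907, -0.96217372, -0.50677564]), 'ft_torque': array([ 0.07779513, -0.01873802,  0.03251959]), 'grasp_force': 0.0, 'grip_width': 0.085363496944928}
0.0187
```

View pics/side.png

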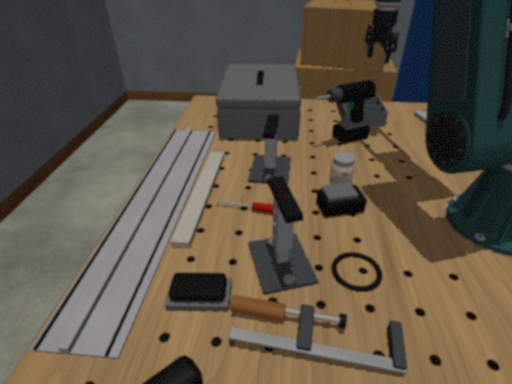

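View pics/top.png

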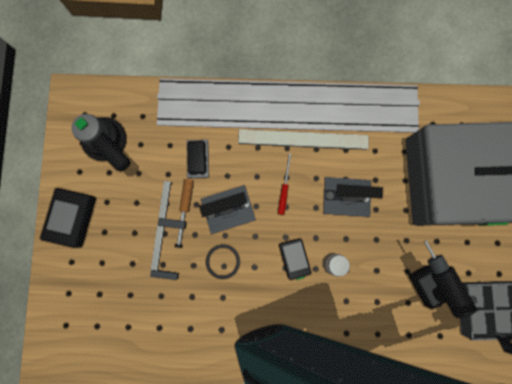

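Two supports: in the top view their heads are at about (225,205) and (358,191); in the side view at (285,198) and (271,127). Next I measure head heights and poses.

```bash
python3 - <<'E'
from h import *
P=np.load("pics/top.npy"); S=np.load("pics/side.npy"); im=cv2.imread("pics/top.png")
def fit(m,P,n):
    k,l=cv2.connectedComponents(m.astype(np.uint8))
    for i in range(1,k):
        q=P[l==i]
        if len(q)>60: print(n,len(q),"z",np.median(q[:,2]).round(4),"rect",cv2.minAreaRect((q[:,:2]*1000).astype(np.float32)))
for (u,v) in ((225,205),(355,193)):
    w=np.zeros(P.shape[:2],bool); w[v-35:v+35,u-40:u+40]=1
    fit(w&(P[...,2]>.13)&(P[...,2]<.25),P,"head"); fit(w&(P[...,2]>.006)&(P[...,2]<.018),P,"foot")
for (u,v) in ((285,198),(271,127)):
    w=np.zeros(P.shape[:2],bool); w[v-35:v+40,u-25:u+25]=1
    q=S[w&(S[...,2]>.1)&(S[...,2]<.25)]; print("side max z",np.percentile(q[:,2],[80,95,99]),q.mean(0))
a=cv2.resize(im[150:270,130:400],None,fx=2.9,fy=2.9,interpolation=cv2.INTER_CUBIC)[:, :400]
s=cv2.imread("pics/side.png"); b=cv2.resize(s[165:300,235:335],(400,540),interpolation=cv2.INTER_CUBIC)
o=np.zeros((540,800,3),np.uint8);o[:a.shape[0],:400]=a;o[:,400:]=b;cv2.imwrite("pics/c1.png",o)
E
```

```text
head 633 z 0.1915 rect ((540.2049560546875, 187.03048706054688), (34.40928649902344, 129.4023895263672), 19.09575843811035)
foot 1087 z 0.01 rect ((540.0343017578125, 187.26754760742188), (120.01780700683594, 149.6795654296875), 19.06368064880371)
head 584 z 0.1583 rect ((590.3955078125, -191.0833740234375), (126.65608978271484, 34.55046844482422), 87.9948501586914)
foot 1154 z 0.0099 rect ((590.1104125976562, -192.85696411132812), (150.63217163085938, 119.76470184326172), 87.70414733886719)
side max z [0.19326616 0.19393188 0.19438731] [0.5395629  0.1969129  0.17201053]
side max z [0.15899534 0.16055545 0.16136963] [ 0.59912638 -0.34591705  0.13952066]
```

View pics/c1.png

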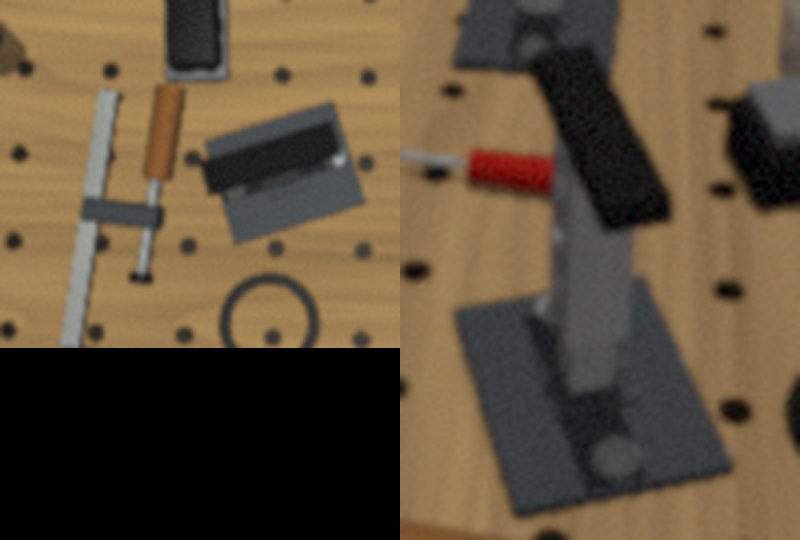

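The low support is the far one: (0.590, -0.192), its x axis at about -2.3° (or 177.7°), head top 0.158. Hole spacing is about 33 mm. First I raise the tool, swing over and turn it +63°.

```bash
python3 - <<'E'
from h import *
P=np.load("pics/top.npy"); 
m=(P[...,0]>.2)&(P[...,0]<.75)&(P[...,1]<-.1)&(P[...,1]>-.65)
for y in np.arange(-.6,-.1,.1):
    k=m&(abs(P[...,1]-y)<.05)
    if k.any(): i=P[k][P[k][:,2].argmax()]; print(y,i)
E
python3 -m pendant '[0,0,0.05,0, 0.02,0.02,0.1,8, 0.05,0.05,0.12,16, 0.08,0.08,0.12,24, 0.11,0.115,0.12,32, 0.14,0.15,0.12,40, 0.17,0.18,0.12,48, 0.2,0.21,0.12,56]' 0.0854 25
```

```text
-0.6 [ 0.64953046 -0.58901228  0.17162479]
-0.5 [ 0.23204523 -0.47380972  0.33034959]
-0.4 [ 0.35867128 -0.4139571   0.20747024]
-0.30000000000000004 [ 0.59411554 -0.25008555  0.16227739]
-0.20000000000000007 [ 0.58032394 -0.16314275  0.164583  ]
clock: 0.9
tool_pos: [0.4529, -0.3327, 0.351]
tool_rot: [-2.385, -2.044, 0.0]
ft_force: [-0.3, -0.8, 0.6]
grip_width: 0.0854
grasp_force: 0.0
```

```bash
python3 -m pendant '[0.04,0.04,0,3, 0.08,0.08,-0.02,6.5, 0.12,0.12,-0.04,6.5, 0.137,0.141,-0.06,6.5, 0.137,0.141,-0.06,6.5]'
python3 - <<'E'
from h import *
c=r.camera("wrist"); cv2.imwrite("pics/w1.png",c["frame"]); s=r.camera("side")["frame"]
cv2.imwrite("pics/s2.png",s)
print(c["position"],c["rotation"],c["vfov"],c["cx"],c["cy"])
b=cv2.resize(s[80:200,215:335],(600,600),interpolation=cv2.INTER_CUBIC)
cv2.imwrite("pics/s2c.png",b)
E
```

```text
clock: 1.4
tool_pos: [0.5901, -0.1888, 0.2876]
tool_rot: [-2.264, -2.17, 0.0]
ft_force: [-1.2, -0.7, -0.2]
grip_width: 0.0854
grasp_force: 0.0
[ 0.59349351 -0.11810231  0.43039705] [-0.28064197  0.01014981 -0.0408409 ] 65.70646984690485 255.42421226865739 195.6627917705128
```

View pics/w1.png

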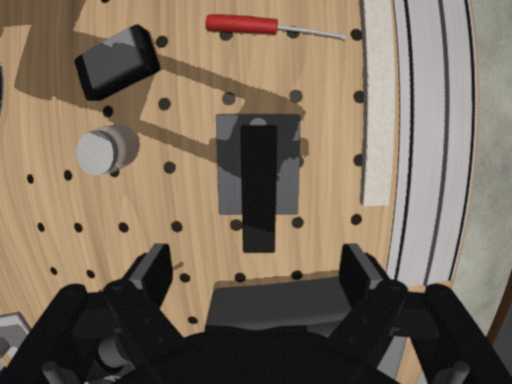

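View pics/s2c.png

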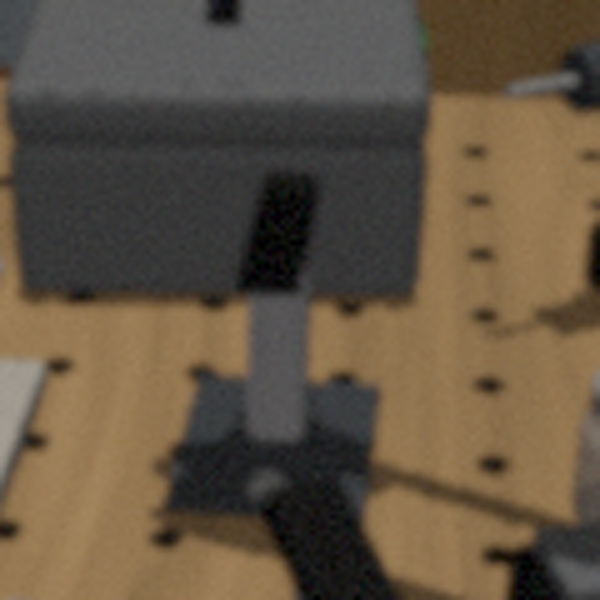

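The wrist view shows the T-head at px x 241–276, y 124–252, over the foot plate, and the open fingers straddling it in x. The side crop shows the sleeve's y face only; the button isn't visible, and the pinch is symmetric anyway. I'll refine the head centre by casting rays.

```bash
python3 - <<'E'
from h import *
im=cv2.imread("pics/w1.png"); st=r.state()
m=(im.max(2)<32).astype(np.uint8); m[258:]=0; m[:, :225]=0; m[:,290:]=0
k,l,s,_=cv2.connectedComponentsWithStats(m); i=1+s[1:,4].argmax(); print(s[i])
f=192/np.tan(np.radians(65.70646984690485)/2)
R=cv2.Rodrigues(np.array([-0.28064197,0.01014981,-0.0408409]))[0]; C=np.array([0.59349351,-0.11810231,0.43039705])
v,u=np.where(l==i); x=u-255.424;y=v-195.663; rr=np.hypot(x,y); t=rr/f
d=np.stack([x/rr*np.sin(t),-y/rr*np.sin(t),-np.cos(t)],-1)@R.T
p=C+d*((.158-C[2])/d[:,2])[:,None]
print(cv2.minAreaRect((p[:,:2]*1000).astype(np.float32)), np.median(p,0))
print(st["tool_pos"],st["tool_rot"],np.degrees(2*np.arctan2(st["tool_rot"][1],st["tool_rot"][0])))
E
```

```text
[ 241  125   36  108 3538]
((592.45556640625, -181.91004943847656), (104.50896453857422, 32.73739242553711), 87.10691833496094) [ 0.59281671 -0.17601408  0.158     ]
[ 0.5889038  -0.19176996  0.28943699] [-2.26661317 -2.1704317   0.0025213 ] -272.48360321117997
```

```bash
python3 -m pendant '[0.002,0,-0.04,0, 0.002,0,-0.08,0, 0.002,0,-0.12,0, 0.002,0,-0.15,0, 0.002,0,-0.18,0, 0.002,0,-0.189,0, 0.002,0,-0.189,0]' 0.0854 25
python3 - <<'E'
from h import *
s=r.camera("side")["frame"]; a=cv2.resize(s[80:200,215:335],(600,600),interpolation=cv2.INTER_CUBIC)
cv2.imwrite("pics/s3c.png",a); print(r.state()["tool_pos"])
E
```

```text
clock: 2.2
tool_pos: [0.59, -0.1944, 0.1018]
tool_rot: [-2.272, -2.167, 0.002]
ft_force: [-1.1, -0.6, 0.4]
grip_width: 0.0852
grasp_force: 0.0
[ 0.59116641 -0.19461252  0.10315467]
```

View pics/s3c.png

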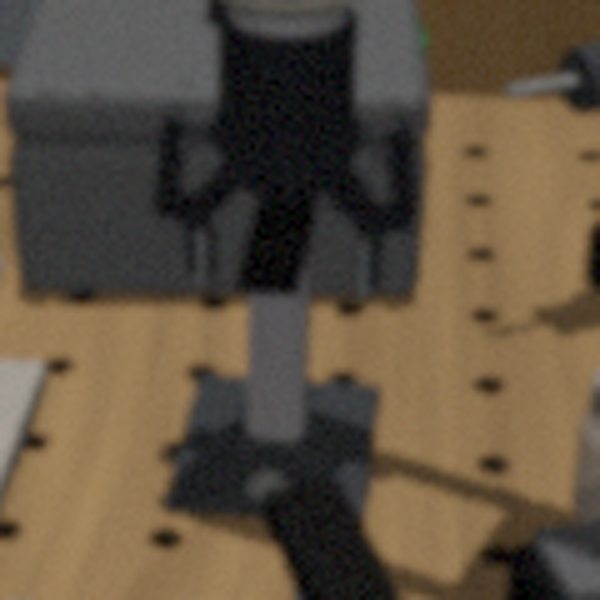

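The fingers straddle the sleeve below the head, at (200,260) and (375,260) in the crop. Closing now.

```bash
python3 -m pendant '[0,0.002,-0.002,0, 0,0.002,-0.002,0, 0,0.002,-0.002,0, 0,0.002,-0.002,0, 0,0.002,-0.002,0, 0,0.002,-0.002,0, 0,0.002,-0.002,0, 0,0.002,-0.002,0]' 0.02 28
```

```text
clock: 3.05
tool_pos: [0.5924, -0.1918, 0.101]
tool_rot: [2.27, 2.168, 0.002]
ft_force: [3.1, -1.0, 5.6]
grip_width: 0.0334
grasp_force: 33.4
```

Width is 33.4 mm, so the button is flush. Raise gently.

```bash
python3 -m pendant '[0,0,0.002,0, 0,0,0.004,0, 0,0,0.006,0, 0,0,0.008,0, 0,0,0.01,0, 0,0,0.012,0, 0,0,0.012,0]'
```

```text
clock: 3.75
tool_pos: [0.5923, -0.1918, 0.1108]
tool_rot: [2.272, 2.169, 0.001]
ft_force: [7.2, -1.0, -7.5]
grip_width: 0.0336
grasp_force: 32.8
```

```bash
cat > low.py <<'E'
from h import *
c=r.camera("side");P=pts(c)
m=(abs(P[...,0]-.591)<.012)&(abs(P[...,1]+.14)<.035)&(P[...,2]>.03)
q=P[m]; q=q[(q[:,1]>-.195)]
h=q[(q[:,1]>-.145)]; print("head end z",np.percentile(h[:,2],[2,50,98]).round(4))
t=q[(q[:,1]<-.160)&(q[:,2]<.135)]; b=np.histogram(t[:,2],np.arange(.03,.135,.005))
print([(round(z,3),round(float(np.median(t[abs(t[:,2]-z-.0025)<.0026][:,1])),4)) for n,z in zip(*b) if n])
E
python3 low.py
python3 -m pendant '[0,0,0.002,0, 0,0,0.004,0, 0,0,0.006,0, 0,0,0.008,0, 0,0,0.01,0, 0,0,0.012,0, 0,0,0.012,0]'; python3 low.py
```

```text
head end z [0.1545 0.4587 0.4807]
[(np.float64(0.04), -0.1749), (np.float64(0.09), -0.175)]
clock: 4.5
tool_pos: [0.5923, -0.1918, 0.1228]
tool_rot: [2.271, 2.169, 0.001]
ft_force: [7.7, -1.5, -9.0]
grip_width: 0.0337
grasp_force: 32.6
head end z [0.1669 0.4643 0.4807]
[]
```

The sleeve follows: the head end rose 12 mm. Up another 8 mm, then small steps.

```bash
python3 -m pendant '[0,0,0.002,0, 0,0,0.004,0, 0,0,0.006,0, 0,0,0.007,0, 0,0,0.008,0, 0,0,0.008,0]'; for i in 1; do python3 -m pendant '[0,0,0.0005,0,0,0,0.001,0]'; done; python3 -m pendant '[0,0,0.0005,0,0,0,0.001,0]'
```

```text
clock: 5.15
tool_pos: [0.5923, -0.1918, 0.1311]
tool_rot: [2.271, 2.169, 0.001]
ft_force: [7.6, -2.1, -7.7]
grip_width: 0.0334
grasp_force: 32.7
clock: 5.35
tool_pos: [0.5923, -0.1918, 0.132]
tool_rot: [2.271, 2.169, 0.001]
ft_force: [8.6, -1.6, -6.6]
grip_width: 0.0335
grasp_force: 32.6
clock: 5.55
tool_pos: [0.5923, -0.1918, 0.1331]
tool_rot: [2.271, 2.169, 0.001]
ft_force: [8.1, -1.3, -7.0]
grip_width: 0.0339
grasp_force: 32.7
```

```bash
python3 -m pendant '[0,0,0.0005,0,0,0,0.0005,0]' | grep -E 'pos|force'
```

```text
tool_pos: [0.5923, -0.1917, 0.1336]
ft_force: [8.4, -2.0, -6.6]
grasp_force: 32.6
```

```bash
python3 -m pendant '[0,0,0.0005,0,0,0,0.0005,0]' | grep -E 'pos|force'; python3 low.py
```

```text
tool_pos: [0.5922, -0.1917, 0.134]
ft_force: [7.9, -1.7, -7.8]
grasp_force: 32.5
head end z [0.1784 0.4659 0.4807]
[(np.float64(0.06), -0.175)]
```

```bash
python3 -m pendant '[0,0,0.0005,0,0,0,0.0005,0]' | grep -E 'pos|force'
```

```text
tool_pos: [0.5922, -0.1917, 0.1345]
ft_force: [8.7, -2.9, -8.5]
grasp_force: 32.5
```

```bash
python3 -m pendant '[0,0,0.0005,0,0,0,0.0005,0]' | grep -E 'pos|force'
```

```text
tool_pos: [0.5923, -0.1917, 0.1349]
ft_force: [8.1, -2.5, -8.1]
grasp_force: 32.4
```

```bash
python3 -m pendant '[0,0,0.0005,0,0,0,0.0005,0]' | grep -E 'pos|force'
```

```text
tool_pos: [0.5923, -0.1917, 0.1355]
ft_force: [9.2, -2.5, -8.3]
grasp_force: 32.4
```

```bash
python3 -m pendant '[0,0,0.0005,0,0,0,0.0005,0]' | grep -E 'pos|force'
```

```text
tool_pos: [0.5923, -0.1918, 0.1359]
ft_force: [7.3, -2.2, -8.7]
grasp_force: 32.4
```

```bash
python3 -m pendant '[0,0,0.0005,0,0,0,0.0005,0]' | grep -E 'pos|force'; python3 low.py
```

```text
tool_pos: [0.5923, -0.1918, 0.1364]
ft_force: [8.4, -2.1, -9.3]
grasp_force: 32.4
head end z [0.1814 0.1966 0.4806]
[]
```

```bash
python3 - <<'E'
from h import *
for n in("side","top"):
    c=r.camera(n);P=pts(c);im=c["frame"].max(2)
    for nm,x,y,a in(("low",.591,-.192,87.5),("mate",.540,.187,109.1)):
        d=P[...,:2]-[x,y]; t=np.radians(a); al=d@[np.cos(t),np.sin(t)]; ac=d@[-np.sin(t),np.cos(t)]
        m=(abs(al)<.07)&(abs(ac)<.018)&(P[...,2]>.15)&(P[...,2]<.21)&(im<70)
        q=P[m][:,2]; print(n,nm,m.sum(),np.percentile(q,[5,25,50,75,95]).round(4) if m.any() else "")
    if n=="side": cv2.imwrite("pics/s4.png",cv2.resize(c["frame"][100:180,225:325],(750,600),interpolation=cv2.INTER_CUBIC))
E
python3 -m pendant '[0,0,0.0005,0,0,0,0.0005,0]' | grep -E 'pos|force'
```

```text
side low 256 [0.1612 0.1892 0.1941 0.1949 0.1959]
side mate 877 [0.1814 0.191  0.1928 0.1933 0.1942]
top low 241 [0.1824 0.1903 0.1921 0.1938 0.1956]
top mate 593 [0.1861 0.1902 0.1915 0.1928 0.1944]
tool_pos: [0.5923, -0.1917, 0.1369]
ft_force: [8.6, -1.9, -8.1]
grasp_force: 32.4
```

View pics/s4.png

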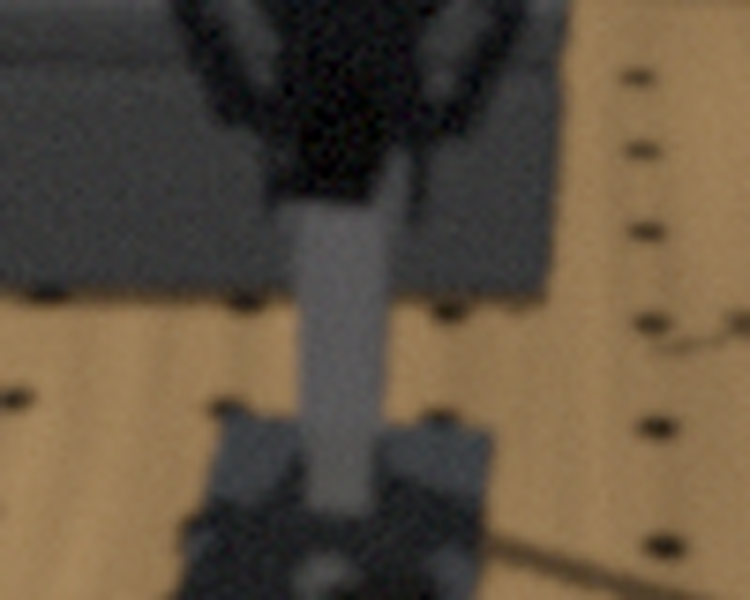

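```bash
python3 -m pendant '[0,0,0.0005,0,0,0,0.0005,0]' | grep -E 'pos|force'
```

```text
tool_pos: [0.5922, -0.1917, 0.1372]
ft_force: [9.0, -1.6, -9.4]
grasp_force: 32.2
```

```bash
python3 -m pendant '[0,0,0.0005,0,0,0,0.0005,0]' | grep -E 'pos|force'; python3 low.py
```

```text
tool_pos: [0.5922, -0.1918, 0.1374]
ft_force: [10.1, -2.1, -12.8]
grasp_force: 32.0
head end z [0.181  0.1961 0.4807]
[]
```

Force climbs 9.4 → 12.8 N while the tool stalls: that's the catch. I back off 1 mm, then open.

```bash
python3 -m pendant '[0,0,-0.0005,0, 0,0,-0.001,0, 0,0,-0.001,0]' | grep -E 'pos|force'
python3 -m pendant '[0,0,0,0, 0,0,0,0, 0,0,0,0, 0,0,0,0, 0,0,0,0, 0,0,0,0]' 0.0854
```

```text
tool_pos: [0.5923, -0.1918, 0.1373]
ft_force: [7.1, -1.5, -5.6]
grasp_force: 32.8
clock: 8.7
tool_pos: [0.591, -0.1914, 0.1383]
tool_rot: [-2.272, -2.169, 0.0]
ft_force: [0.7, 0.3, 0.4]
grip_width: 0.0853
grasp_force: 0.0
```

```bash
python3 -m pendant '[0,0,0.03,0, 0,0,0.06,0, 0,0,0.09,0, 0,0,0.1,0, 0,0,0.1,0]' | grep -E 'pos|force'
python3 -m pendant '[0,0,0,0, 0,0,0,0, 0,0,0,0, 0,0,0,0, 0,0,0,0, 0,0,0,0]' 0
python3 - <<'E'
from h import *
for n in("top","side"):
    P=pts(r.camera(n)); d=P[...,:2]-[.591,-.192]
    m=(abs(d[...,0])<.015)&(abs(d[...,1])<.065)&(P[...,2]>.15)&(P[...,2]<.21)
    q=P[m][:,2]; print(n,m.sum(),np.percentile(q,[25,50,75,95]).round(4) if m.any() else 0)
print(r.state()["ft_force"],r.state()["tool_pos"])
E
```

```text
tool_pos: [0.5922, -0.1919, 0.24]
ft_force: [-0.4, 0.4, 0.6]
grasp_force: 0.0
clock: 9.8
tool_pos: [0.5911, -0.1914, 0.238]
tool_rot: [-2.272, -2.169, 0.0]
ft_force: [-0.3, -0.1, 0.5]
grip_width: 0.0004
grasp_force: 0.0
top 290 [0.1914 0.1931 0.1945 0.1961]
side 275 [0.1907 0.1948 0.1954 0.1962]
[-0.62000805 -0.416639    0.48534216] [ 0.59119515 -0.19141961  0.23822063]
```

Head top is at about 0.194. I come down to about 0.199, then feel my way.

```bash
python3 -m pendant '[0,0,-0.015,0, 0,0,-0.03,0, 0,0,-0.037,0, 0,0,-0.039,0, 0,0,-0.039,0]' | grep -E 'pos|force'
python3 -m pendant '[0,0,-0.001,0, 0,0,-0.002,0, 0,0,-0.003,0, 0,0,-0.003,0]' | grep -E 'pos|force'
```

```text
tool_pos: [0.5912, -0.1914, 0.1993]
ft_force: [-0.5, -0.1, 0.1]
grasp_force: 0.0
tool_pos: [0.5912, -0.1914, 0.1964]
ft_force: [-0.1, 0.9, 0.2]
grasp_force: 0.0
```

```bash
python3 -m pendant '[0,0,-0.001,0, 0,0,-0.001,0]' | grep -E 'pos|force'
```

```text
tool_pos: [0.5911, -0.1913, 0.1952]
ft_force: [0.6, 1.0, -0.1]
grasp_force: 0.0
```

```bash
python3 -m pendant '[0,0,-0.001,0, 0,0,-0.001,0]' | grep -E 'pos|force'
```

```text
tool_pos: [0.5911, -0.1914, 0.1941]
ft_force: [-0.2, 0.4, -0.1]
grasp_force: 0.0
```

```bash
python3 -m pendant '[0,0,-0.001,0, 0,0,-0.001,0]' | grep -E 'pos|force'
```

```text
tool_pos: [0.5912, -0.1914, 0.1932]
ft_force: [0.7, 0.0, -0.6]
grasp_force: 0.0
```

```bash
python3 -m pendant '[0,0,-0.001,0, 0,0,-0.001,0]' | grep -E 'pos|force'
```

```text
tool_pos: [0.5912, -0.1914, 0.1922]
ft_force: [-0.1, 0.3, 0.1]
grasp_force: 0.1
```

```bash
python3 -m pendant '[0,0,-0.0005,0, 0,0,-0.0005,0]' | grep -E 'pos|force'
```

```text
tool_pos: [0.5912, -0.1914, 0.1917]
ft_force: [0.6, 0.5, -0.2]
grasp_force: 0.2
```

```bash
python3 -m pendant '[0,0,-0.0005,0, 0,0,-0.0005,0]' | grep -E 'pos|force'
```

```text
tool_pos: [0.5912, -0.1914, 0.1912]
ft_force: [0.5, -0.2, 0.1]
grasp_force: 0.2
```

```bash
python3 -m pendant '[0,0,-0.0005,0, 0,0,-0.0005,0]' | grep -E 'pos|force'
```

```text
tool_pos: [0.5912, -0.1914, 0.1907]
ft_force: [1.1, 0.2, 0.7]
grasp_force: 0.2
```

```bash
python3 -m pendant '[0,0,-0.0005,0, 0,0,-0.0005,0]' | grep -E 'pos|force'
```

```text
tool_pos: [0.5912, -0.1914, 0.1903]
ft_force: [-0.0, 0.2, 1.5]
grasp_force: 0.6
```

```bash
python3 -m pendant '[0,0,-0.0005,0, 0,0,-0.0005,0]' | grep -E 'pos|force'
```

```text
tool_pos: [0.5912, -0.1914, 0.19]
ft_force: [-0.9, 0.5, 4.2]
grasp_force: 2.0
```

```bash
python3 -m pendant '[0,0,-0.0005,0, 0,0,-0.0005,0]' | grep -E 'pos|force'
```

```text
tool_pos: [0.5912, -0.1914, 0.1899]
ft_force: [-1.8, 0.6, 6.2]
grasp_force: 3.1
```

```bash
python3 -m pendant '[0,0,-0.0005,0, 0,0,-0.0005,0]' | grep -E 'pos|force'
```

```text
tool_pos: [0.5912, -0.1914, 0.1897]
ft_force: [-3.1, 0.8, 8.2]
grasp_force: 4.2
```

```bash
python3 -m pendant '[0,0,-0.0005,0, 0,0,-0.001,0, 0,0,-0.001,0]' | grep -E 'pos|force'
```

```text
tool_pos: [0.5913, -0.1914, 0.1894]
ft_force: [-4.8, 3.2, 11.7]
grasp_force: 6.4
```

```bash
python3 -m pendant '[0,0,-0.0005,0, 0,0,-0.0007,0, 0,0,-0.0007,0, 0,0,-0.0007,0]' | grep -E 'pos|force'
```

```text
tool_pos: [0.5913, -0.1914, 0.1893]
ft_force: [-4.9, 1.8, 16.8]
grasp_force: 8.1
```

```bash
python3 -m pendant '[0,0,0,0, 0,0,0,0, 0,0,0,0]' | grep -E 'pos|force'
python3 -m pendant '[0,0,0.003,0, 0,0,0.01,0, 0,0,0.03,0, 0,0,0.06,0, 0,0,0.1,0, 0,0,0.12,0, 0,0,0.12,0]'
```

```text
tool_pos: [0.5913, -0.1914, 0.1892]
ft_force: [-5.4, 2.4, 15.4]
grasp_force: 8.1
clock: 14.7
tool_pos: [0.5932, -0.1922, 0.3109]
tool_rot: [2.268, 2.165, 0.004]
ft_force: [0.8, 1.3, -0.2]
grip_width: 0.0001
grasp_force: 0.0
```

```bash
python3 - <<'E'
from h import *
for n in("top","side"):
    P=pts(r.camera(n))
    for x,y in((.591,-.192),(.540,.187)):
        d=P[...,:2]-[x,y]
        m=(abs(d[...,0])<.012)&(abs(d[...,1])<.03)&(P[...,2]>.15)&(P[...,2]<.21)
        q=P[m][:,2]; print(n,m.sum(),np.percentile(q,[25,50,75]).round(4) if m.any() else 0)
c=r.camera("wrist"); cv2.imwrite("pics/w5.png",c["frame"])
E
```

```text
top 190 [0.1882 0.1894 0.1906]
top 187 [0.1904 0.1917 0.1931]
side 77 [0.1904 0.1909 0.1915]
side 279 [0.192  0.1929 0.1936]
```

View pics/w5.png

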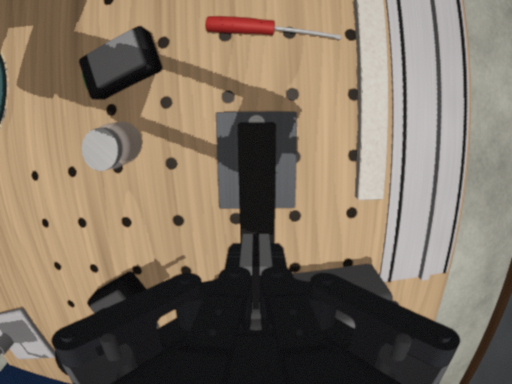

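The wrist view shows the hand clear above the head at (257,170), with the neighbours unmoved. The head settled at 0.190, within the play of the mate's height, and it held 16 N rigidly. Handing in.

```bash
python3 -c "
from workcell import r
print(r.job_done())"
```

```text
the job is handed in; nothing more can be done
None
```

The low support now stands one hole higher: the catch was felt, the head held about 16 N without giving, the hand is clear and the job is handed in; no camera saw the button itself, so its popping out is inferred from the forces and the head height.

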